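Read out a cellar climate logger in the flap-covered dock

ROBOT

A 7-joint arm with a two-finger parallel gripper is mounted at the origin on the work surface. World frame = base frame: x ahead of the robot, y to its left, z up, the work surface at z = 0. Lengths are in m, angles in rad, forces in N, time in s.
With the tool pointing down it reaches from about 0.4 to 0.85 m from the base axis. Payload 4.5 kg.
Tool frame: the origin (TCP) lies midway between the tips of the shut fingers; the grasp point (between the pads) lies 19 mm behind it; z points along the fingers, y is the direction in which the jaws open and shut (so a half turn about z gives the same grasp; the last joint's range is limited). The gripper opens to 88 mm and grips with 3 to 60 N. Pads are 18 mm wide; open, the fingers measure 123 mm over their backs; the gripper's body (75 mm by 187 mm) begins 45 mm behind the grasp point.
Start: joints at [1.231, 0.689, -0.195, 1.565, 0.157, 0.902, -0.215], TCP at [0.228, -0.582, 0.239] pointing down, gripper open.
Joint ranges: [-3.01, 3.01], [-0.46, 2.08], [-1.47, 1.51], [0.13, 2.56], [-1, 4.14], [0.04, 2.09], [-2.66, 2.66]. Speed limits (rad/s): [2.57, 2.57, 3.14, 3.14, 3.14, 3.14, 3.14].

INTERFACE

Orientations are given as a unit quaternion [x, y, z, w].
In Python, from plant import get_state, snapshot, finish_job, find_in gives the robot as it stands.
- The arm moves only by the shell command python3 -m creep 'ROWS' [OPENING] [FORCE]. ROWS is JSON, one flat list of numbers, 6 for each row, row after row: the shift along the tool's x, y, z in mm, then the turn, a rotation vector about the tool's x, y, z in degrees. In form: [tx, ty, tz, wx, wy, wz, tx, ty, tz, wx, wy, wz, ...]. A call has 1 to 5 rows; each row shifts and turns the pose as measured when the row begins, along the tool's axes as they then stand; what a row does not reach is not made up. A row lasts 1/12 s, in which the tool goes at most 41.7 mm and 7.16 degrees, less where a joint would pass 70% of its speed; a pose out of reach is approached as far as the arm can. A call is refused whole if a number of a shift passes 41.7 or a number of a turn 7.16, either way. A call with a gripper value outside its range is refused whole. OPENING is the finger opening in mm, from 0 to 88.1, set as the call begins (- or left out, the last holds). The fingers move at their own pace and stop on an object; FORCE is the grip in N (left out, the last holds). Time passes only in rows, so rows that do not move let the fingers close. It gives the time, the measured TCP pose, the force and the opening at its end, in the units of the state.
- get_state(): the state, without advancing time (a new reading comes with each control period).
- snapshot(name): name is "scene" or "top" or "wrist"; returns a dict with "color" (384x512x3 uint8, red, green, blue), "intrinsics" (3x3 intrinsics, pixels), "extrinsics" (4x4, takes a point from world to camera coordinates). Camera axes: x right, y down, z forward; pixel columns grow to the right and rows downward; lengths in m; the calibration is good to about 2 mm. A picture is of the moment at which its call begins. There is no depth.
- finish_job(): hands the job in, once; it reports no verdict.
Trained networks look in the newest picture that a camera, given by its name, has taken for a name from the list of things; names that differ only in an ending like _2 or _b are one class to them, and where a whole thing is asked for, a point or a joint stands for the part that bears it (a point fixed in the world has none). Each returns a list of dicts, best first, with "score" (0 to 1); they miss things now and then, are a little off and sometimes report something else, mostly with a low value. They report only what shows in the picture. A call takes as long as a camera call.
- find_in(thing, camera): "xy" ([column, row] in pixels, amid what is visible of it).
The state is a dict: "clock": time; "q": joint angles; "qd": joint speeds; "joint_torque": joint torques, N m; "tool_pos": TCP position; "eef_rot": TCP orientation; "contact_force": force on the tool from outside, world axes, zero at the start; "moment": the same for the moment, N m; "opening": opening from 0.0 (shut) to 1.0 (fully open).
Only numpy, scipy, OpenCV 4.12 (cv2) and the standard library are available. Lean on these libraries where they do the work, as an engineer would, in place of code of your own. Each camera call takes 0.05 s, during which the arm holds its last target.

TASK

Take the red-capped climate logger out of the wooden stand, push the dock's sprung orange dust flap open with its foot and, keeping hold of it, slide it down past the flap until you feel the sprung contacts. Press it gently home on them with about 10 N for about a second (never over 18 N), then let go and leave it standing upright in the dock on its contacts; leave the spare loggers in the stand and the other things on the bench where they are.

Things in the scene. Friction and masses are not known exactly. Their poses are not given: they have to be found in the camera images.
- logger: climate logger with a RED cap (its top 26 mm): an upright white stick, 22 mm thick (own x), 30 mm wide (own y), 150 mm tall (own z, up), 150 g; the lowest 12 mm is a tapered steel foot. Origin: centre of its underside. The same turned half round about z. It starts in one of the stand's pockets, foot 10 mm above the table; grip it by the cap across the 22 mm
- logger_foot (a point): centre of the red logger's underside (same point as its origin)
- spare_a: spare logger with a GREEN cap, otherwise like the red one, in another pocket of the stand; to be left there
- spare_b: spare logger with a BLUE cap, otherwise like the red one, in the remaining pocket; to be left there
- stand: fixed wooden block, 60 (x) x 240 (y) x 45 mm (z), with three pockets 35 mm deep, 80 mm apart along its y, 3 mm wider than the loggers, which stand 115 mm out of it. Origin: centre of its underside
- dock: fixed grey reading dock with a flat top 130 mm above the table, 110 mm wide (y), from x = -45 mm (front) to +75 mm. Origin: on the table below the axis that the logger's centre must follow; z up, x from the front towards the flap's hinge. The logger goes in upright from above, its x along the dock's x (either way round). Going 60 mm deep meets only the flap
- mouth (a point): on the guide's axis at the dock's top, 130 mm above its origin, axes as the dock; in the yellow-framed mouth. The guide is 25 mm (x) by 34 mm (y); front and side walls reach the top, the rear guide wall only to 48 mm below the top (it lies under the open flap)
- flap (a joint): orange sprung dust flap, 48 mm long, 32 mm wide, closing the mouth flush. Hinged 38 mm behind the guide's axis, swings down into the dock: 0 rad shut, about 0.95 leaning on an inserted logger, 1.3 at most. Spring 0.105 N m shut, 0.15 N m more per rad: opening takes 3 to 6 N on the logger, then it presses the logger to the front wall, dragging with up to 5 N. It stays leaning on the logger afterwards
- guide_end (a point): on the guide's axis 70 mm below the dock's top, inside. Hidden below it is a sprung brass contact block, 20 x 30 mm, whose free top lies 0 to 25 mm under this point: it differs each time, is not measured, find it by feel. Slightly damped, it yields 1.2 N per mm (10 N at 8 mm), hard end at 16 mm; good contact above 4 N on the block (without the flap's drag), damaged above 18 N
- cork_jar: clear jar with cork lid, 90 mm diameter, 120 mm tall; bystander
- tasting_cup: shallow steel tasting bowl, 84 mm diameter, 35 mm tall; bystander
- bung: tapered cork bung, 50 mm diameter, 40 mm tall; bystander
- brush: bench brush, lying; bystander
- mug: blue mug, 80 mm diameter, 90 mm tall; bystander

How it is judged:
On the way, in this order (a step that is already met when the one before it is completed fails the run):
1. the red logger is lifted clear of the stand in the gripper (height (world z) of logger_foot above 0.06 m and contact force between the fingers and logger above 1 N), for 0.1 s.
2. the flap is held open by the logger, its foot at least 30 mm down the mouth and still in the gripper (value of joint flap above 0.6 rad and z of logger_foot in the frame of mouth below -0.03 m and horizontal distance between logger_foot and mouth below 0.012 m and contact force between the fingers and logger above 1 N), for 0.1 s.
3. the logger presses on the contact block with more than 4 N for 0.3 s (contact force between logger and contact_c0 above 4 N and horizontal distance between logger_foot and mouth below 0.006 m), for 0.3 s.
At the end, for the whole second after the job is handed in: the red logger stands in the dock's guide, upright within 0.1 rad, its foot within 6 mm of the guide's axis and more than 65 mm below the dock's top, resting on the contact block (with more than 0.15 N), the flap leaning on it (more than 0.6 rad), at rest and released (horizontal distance between logger_foot and mouth below 0.006 m and z of logger_foot in the frame of mouth below -0.065 m and angle between logger's own z axis and vertical below 0.1 rad and contact force between logger and contact_c0 above 0.15 N and value of joint flap above 0.6 rad and linear speed of logger below 0.02 m/s); the robot touches nothing.
It fails at once if the logger presses on the contact block with more than 18 N (contact force between logger and contact_c0 above 18 N).
It fails at once if the logger is pushed against the dock or its flap with more than 35 N (contact force between logger and dock above 35 N).
It fails at once if the gripper presses on the dock or its flap with more than 15 N (contact force between the fingers and dock above 15 N).
It fails at once if a spare logger is moved more than 15 mm (distance of any of spare_a, spare_b from where it was at the start of the episode above 0.015 m).
It fails at once if another thing on the bench is moved more than 20 mm (distance of any of cork_jar, tasting_cup, bung, brush, mug from where it was at the start of the episode above 0.02 m).
It also fails if it takes over 51 s, if anything falls off the work surface, if the arm or the gripper's body presses on something with over 40 N, if the wrist force passes 120 N, or if a joint passes its speed limit or range.

## Working session

There is one attempt and no reset: what is moved stays moved. The work goes in short steps, Python scripts to look and compute and a shell command to move; the robot and the scene stay as the last step left them, time stands still between calls to the robot, and variables do not carry over. Pictures are saved under pics/ and viewed, and the job is handed in when it is done.

```bash
ls; mkdir -p pics
cat > h.py <<'E'
import numpy as np,cv2
from plant import get_state,snapshot,finish_job,find_in
def save(cam,name,crop=None,scale=1):
    s=snapshot(cam); im=cv2.cvtColor(np.array(s["color"]),cv2.COLOR_RGB2BGR)
    np.savez(f"pics/{name}.npz",K=s["intrinsics"],E=s["extrinsics"],im=im)
    o=im
    if crop: o=o[crop[1]:crop[3],crop[0]:crop[2]]
    o=cv2.resize(o,None,fx=scale,fy=scale,interpolation=cv2.INTER_CUBIC)
    cv2.imwrite(f"pics/{name}.png",o); return s
def ray(s,uv):
    K=np.array(s["intrinsics"] if "intrinsics" in s else s["K"]);E=np.array(s["extrinsics"] if "extrinsics" in s else s["E"])
    d=np.linalg.inv(K)@np.array([uv[0],uv[1],1.]);R=E[:3,:3]
    return -R.T@E[:3,3],R.T@d
def atz(s,uv,z):
    o,d=ray(s,uv); return o+d*(z-o[2])/d[2]
def proj(s,p):
    K=np.array(s["intrinsics"] if "intrinsics" in s else s["K"]);E=np.array(s["extrinsics"] if "extrinsics" in s else s["E"])
    c=E[:3,:3]@np.array(p)+E[:3,3]; u=K@c; return u[:2]/u[2]
E
python3 - <<'E'
from h import *
np.set_printoptions(precision=4,suppress=True)
print(get_state())
for c in ("scene","top","wrist"):
    s=save(c,c+"0",scale=1.5)
    o,d=ray(s,(256,192)); print(c,o,d)
    for t in ("logger","spare_a","stand","dock","flap"):
        print(t,[(np.round(r["xy"],1),round(r["score"],2)) for r in find_in(t,c)][:4])
E
```

```text
pics
{'clock': 0.0, 'q': array([ 1.2308,  0.69  , -0.1945,  1.5663,  0.1573,  0.9025, -0.2151]), 'qd': array([-0.0002,  0.0004, -0.001 , -0.0017,  0.0004, -0.0003, -0.0001]), 'joint_torque': array([ -0.0001, -52.7557,  -1.2664, -15.3423,  -0.0526,   0.0068,
         0.0002]), 'tool_pos': array([ 0.2279, -0.5813,  0.2379]), 'eef_rot': array([ 0.9826,  0.1858, -0.0002, -0.0009]), 'contact_force': array([0.2911, 0.6024, 0.1495]), 'moment': array([ 0.0154, -0.0507,  0.0096]), 'opening': 1.0011925877541394}
scene [ 1.1749 -0.2944  0.9616] [-0.532   0.2733 -0.8015]
logger [(array([302.9, 163.2]), 0.87), (array([393.1, 176.5]), 0.41)]
spare_a [(array([278.8, 182.7]), 0.96), (array([323.6, 148. ]), 0.88)]
stand [(array([299.2, 188.2]), 0.72)]
dock [(array([163.9, 226.7]), 0.59)]
flap [(array([158.1, 214.1]), 0.72)]
top [0.4158 0.0133 1.0705] [ 0.1879 -0.0539 -0.9811]
logger [(array([189.5, 197.5]), 0.74)]
spare_a [(array([219.7, 188.9]), 0.7), (array([162.2, 206.4]), 0.54)]
stand [(array([191.6, 197.2]), 0.66), (array([196.3, 203.4]), 0.61)]
dock [(array([320.2, 209. ]), 0.63)]
flap [(array([326.6, 205.1]), 0.53)]
wrist [ 0.3087 -0.5504  0.3844] [-0.2961 -0.1483 -0.944 ]
logger []
spare_a []
stand []
dock []
flap []
```

View pics/scene0.png

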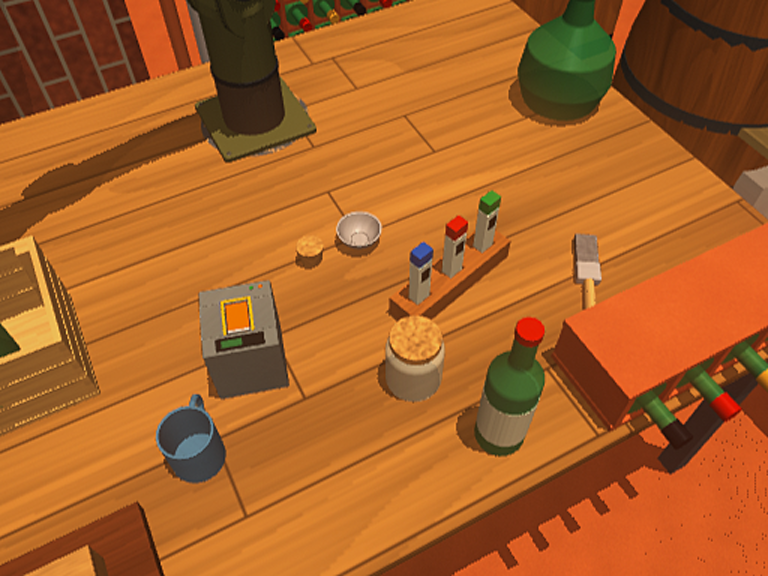

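View pics/top0.png

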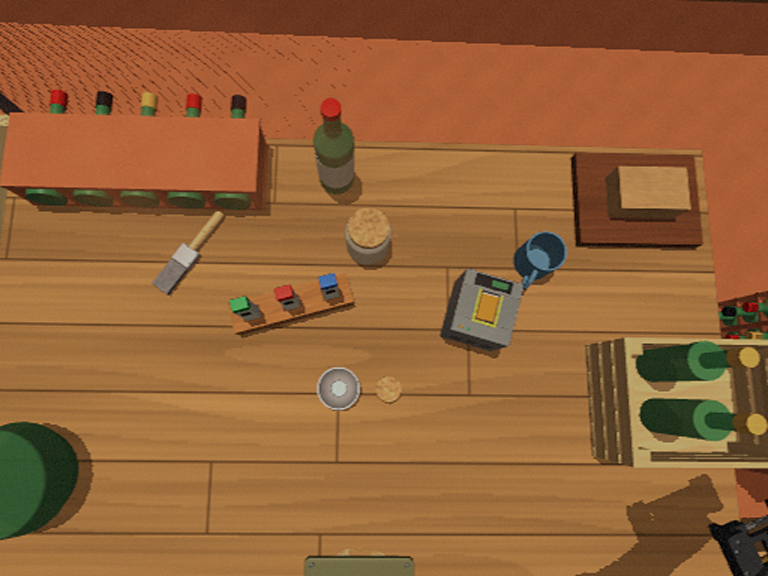

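Run:
```python
import numpy as np,cv2
for n,c in (("top0",(140,150,400,270)),("scene0",(110,110,360,270))):
    im=np.load(f"pics/{n}.npz")["im"][c[1]:c[3],c[0]:c[2]]
    cv2.imwrite(f"pics/{n}z.png",cv2.resize(im,None,fx=3,fy=3,interpolation=cv2.INTER_CUBIC))
```

```text
(no output)
```

View pics/top0z.png

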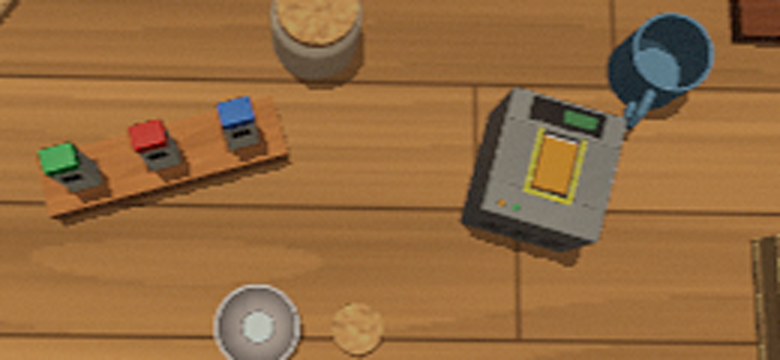

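View pics/scene0z.png

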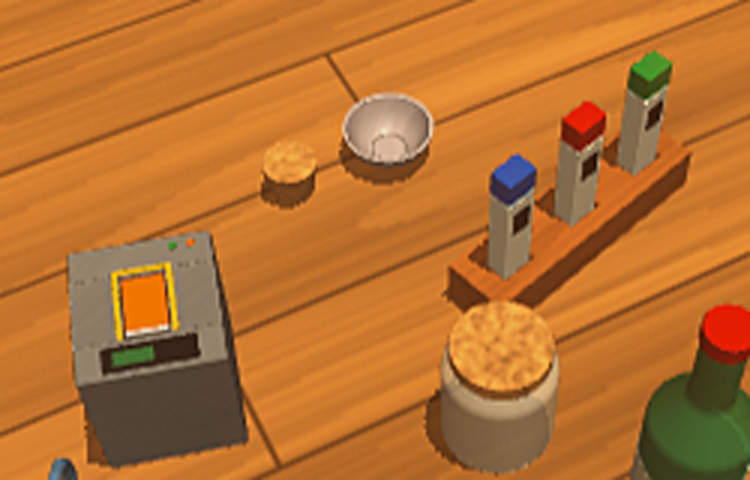

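```bash
cat > m.py <<'E'
from h import *
np.set_printoptions(precision=4,suppress=True)
def blobs(n,lo,hi,box,minA=20):
    d=np.load(f"pics/{n}.npz"); im=d["im"]; hsv=cv2.cvtColor(im,cv2.COLOR_BGR2HSV)
    m=cv2.inRange(hsv,np.array(lo),np.array(hi)); k=np.zeros_like(m);k[box[1]:box[3],box[0]:box[2]]=255;m&=k
    N,l,st,c=cv2.connectedComponentsWithStats(m)
    out=[]
    for i in range(1,N):
        if st[i,4]>=minA:
            pts=np.argwhere(l==i)[:,::-1].astype(np.float32)
            out.append((st[i,4],c[i],cv2.minAreaRect(pts)))
    return d,out
E
python3 - <<'E'
from m import *
for n,box in (("top0",(140,170,260,230)),("top0",(290,170,360,240)),("scene0",(250,120,360,200)),("scene0",(130,180,200,240))):
  for name,lo,hi in (("red",(0,190,130),(4,255,255)),("redHi",(175,150,60),(180,255,255)),("green",(50,100,50),(75,255,255)),("blue",(105,130,60),(130,255,255)),("orange",(8,225,190),(19,255,255)),("yellow",(23,180,150),(35,255,255))):
    d,o=blobs(n,lo,hi,box,15)
    for a,c,r in o:
        z=.16 if name in("red","green","blue","redHi") else .13
        bp=[atz(d,p,z)[:2] for p in cv2.boxPoints(r)]
        print(n,name,a,c,"->",atz(d,c,z)[:2],"box",np.array(bp).round(4).tolist() if name in("orange","yellow") else r)
E
```

```text
top0 green 94 [159.0532 202.3617] -> [0.5582 0.2166] box ((159.0882568359375, 202.8529510498047), (8.973817825317383, 11.399173736572266), 75.96376037597656)
top0 blue 76 [218.     186.8553] -> [0.6023 0.0641] box ((217.97061157226562, 186.8823699951172), (7.518604278564453, 9.701424598693848), 75.96376037597656)
top0 green 39 [333.1026 189.8462] -> [ 0.5995 -0.243 ] box ((332.9117736816406, 189.85296630859375), (10.914102554321289, 3.6380343437194824), 14.03624439239502)
scene0 red 82 [304.4024 148.9024] -> [0.5841 0.1386] box ((304.3536682128906, 148.81710815429688), (7.652514457702637, 11.400684356689453), 51.34019088745117)
scene0 green 56 [326.125 131.875] -> [0.5614 0.2139] box ((326.7131042480469, 131.6557159423828), (7.042028427124023, 10.499025344848633), 50.194427490234375)
scene0 blue 83 [280.9759 166.7711] -> [0.6059 0.0629] box ((281.1200256347656, 166.66001892089844), (7.600000381469727, 11.400001525878906), 53.13010025024414)
scene0 green 40 [153.95  228.125] -> [ 0.6263 -0.2521] box ((154.01922607421875, 228.09616088867188), (2.941741943359375, 12.551432609558105), 78.69007110595703)
scene0 orange 236 [157.7881 210.2627] -> [ 0.5655 -0.2268] box [[0.5386, -0.2372], [0.5475, -0.2061], [0.5916, -0.2165], [0.5827, -0.2467]]
scene0 yellow 30 [166.6667 207.8333] -> [ 0.5686 -0.2069] box [[0.5413, -0.2008], [0.5424, -0.1977], [0.5959, -0.213], [0.5948, -0.2159]]
scene0 yellow 29 [148.5862 212.1379] -> [ 0.5607 -0.2466] box [[0.5303, -0.2399], [0.5315, -0.2367], [0.5871, -0.2521], [0.5859, -0.2552]]
```

Run:
```python
import numpy as np,cv2
for n,c,nm in (("top0",(285,170,365,245),"dk"),("top0",(145,170,255,230),"lg"),("scene0",(255,120,345,200),"slg")):
    im=np.load(f"pics/{n}.npz")["im"][c[1]:c[3],c[0]:c[2]]
    f=7
    o=cv2.resize(im,None,fx=f,fy=f,interpolation=cv2.INTER_NEAREST)
    for u in range(0,c[2]-c[0],10): cv2.putText(o,str(c[0]+u),(u*f,10),0,.35,(255,255,255),1); cv2.line(o,(u*f,0),(u*f,o.shape[0]),(255,255,255),1)
    for v in range(0,c[3]-c[1],10): cv2.putText(o,str(c[1]+v),(0,v*f),0,.35,(255,255,255),1);cv2.line(o,(0,v*f),(o.shape[1],v*f),(255,255,255),1)
    cv2.imwrite(f"pics/{nm}.png",o)
```

```text
(no output)
```

View pics/dk.png

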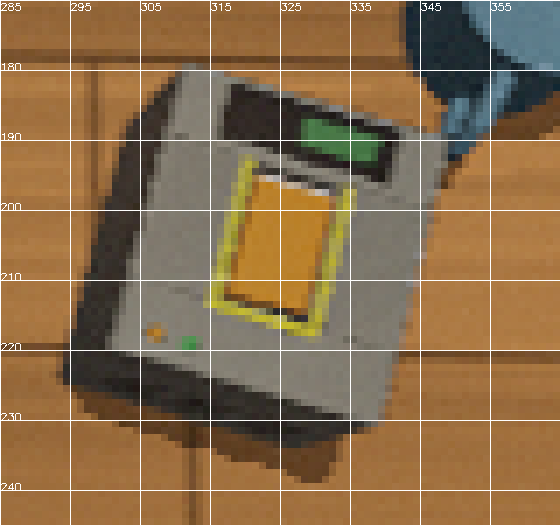

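View pics/lg.png

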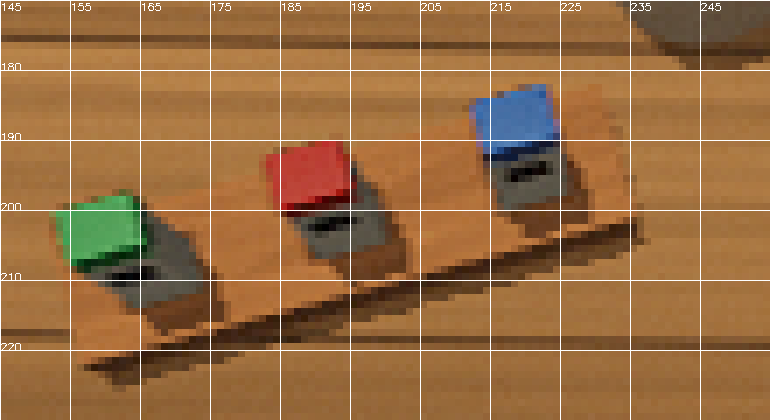

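```bash
python3 -m creep '[36,-17,0,0,0,0,36,-17,0,0,0,0,36,-17,0,0,0,0,36,-17,0,0,0,0,36,-17,0,0,0,0]' - ; python3 -m creep '[36,-17,0,0,0,0,36,-17,0,0,0,0,36,-17,0,0,0,0,36,-17,0,0,0,0,36,-17,0,0,0,0]'; python3 -m creep '[0,0,0,0,0,-7,0,0,0,0,0,-7,0,0,0,0,0,-7,0,0,0,0,0,-7,0,0,0,0,0,-7]'
```

```text
clock: 1.32
tool_pos: [0.359, -0.4441, 0.2371]
eef_rot: [0.985, 0.174, -0.004, 0.004]
contact_force: [0.8, -0.3, 0.3]
opening: 1.0
clock: 1.73
tool_pos: [0.5048, -0.2956, 0.2359]
eef_rot: [0.985, 0.173, -0.003, 0.005]
contact_force: [0.5, 0.0, 0.3]
opening: 1.001
clock: 2.15
tool_pos: [0.5181, -0.2782, 0.2367]
eef_rot: [0.883, 0.469, 0.001, 0.003]
contact_force: [-0.2, 0.0, 0.6]
opening: 1.002
```

```bash
python3 -m creep '[33,5,0,0,0,0,33,5,0,0,0,0,0,0,0,0,0,-7.1,0,0,0,0,0,-7.1,0,0,0,0,0,-7.1]' -
python3 - <<'E'
from m import *
s=save("wrist","w1",scale=1.5)
print(get_state()["tool_pos"],find_in("flap","wrist")[:2],find_in("dock","wrist")[:2])
E
```

```text
clock: 2.57
tool_pos: [0.5651, -0.2279, 0.2367]
eef_rot: [0.781, 0.625, 0.0, 0.003]
contact_force: [-1.2, 0.4, 0.0]
opening: 0.999
[ 0.5647 -0.2285  0.2365] [{'xy': [247.0, 184.3], 'score': 0.62}] [{'xy': [249.0, 175.2], 'score': 0.61}]
```

View pics/w1.png

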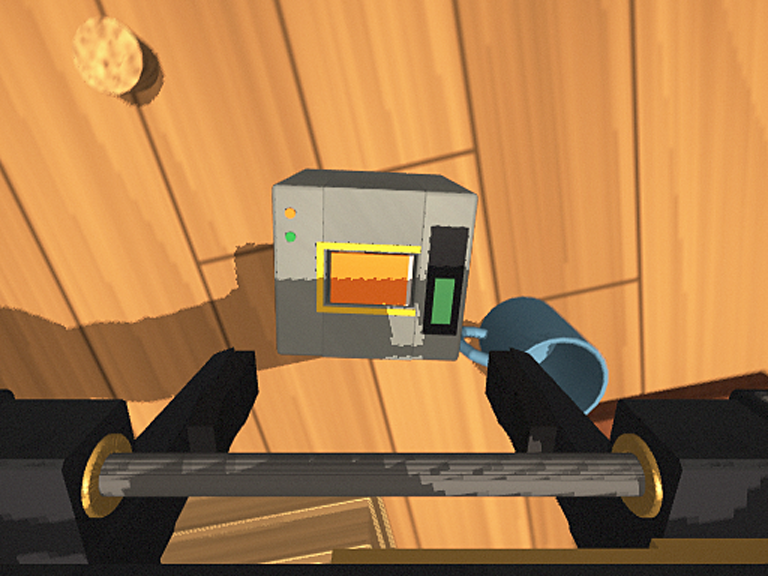

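Run:
```python
import numpy as np,cv2
im=np.load("pics/w1.npz")["im"][105:245,175:325]
cv2.imwrite("pics/w1z.png",cv2.resize(im,None,fx=4.2,fy=4.2,interpolation=cv2.INTER_NEAREST)*1)
```

```text
(no output)
```

View pics/w1z.png

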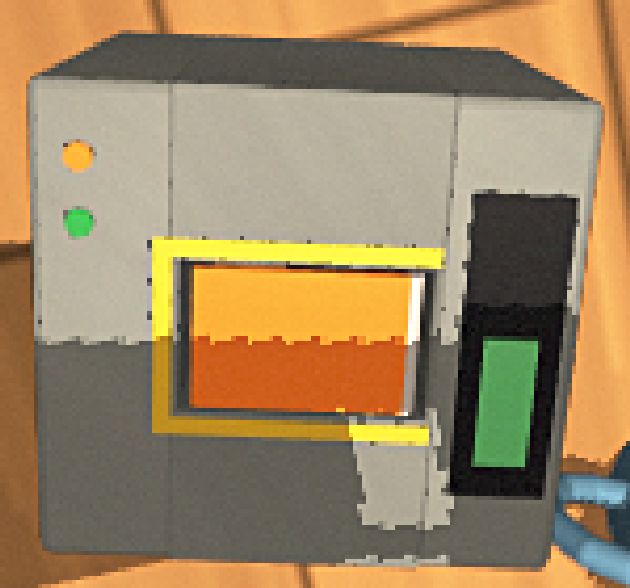

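Run:
```python
from m import *
d=np.load("pics/w1.npz")
# rectify about centre c, axis angle a; 5 px/mm
a=np.radians(-12.3); c=np.array([.565,-.228]); S=5
ex=np.array([np.cos(a),np.sin(a)]);ey=np.array([-np.sin(a),np.cos(a)])
src=[];dst=[]
for X,Y in ((-.07,-.06),(.07,-.06),(.07,.06),(-.07,.06)):
    p=c+X*ex+Y*ey; src.append(proj(d,[p[0],p[1],.13])); dst.append([ (X+.07)*1000*S,(.06-Y)*1000*S])
H=cv2.getPerspectiveTransform(np.float32(src),np.float32(dst))
o=cv2.warpPerspective(d["im"],H,(140*S,120*S),flags=cv2.INTER_CUBIC)
for i in range(0,140,10): cv2.line(o,(i*S,0),(i*S,600),(255,255,255) if i!=70 else (255,0,255),1); cv2.putText(o,str(i-70),(i*S,10),0,.35,(255,255,0),1)
for i in range(0,120,10): cv2.line(o,(0,i*S),(700,i*S),(255,255,255),1); cv2.putText(o,str(60-i),(0,i*S),0,.35,(255,255,0),1)
cv2.imwrite("pics/rect.png",o)
```

```text
(no output)
```

View pics/rect.png

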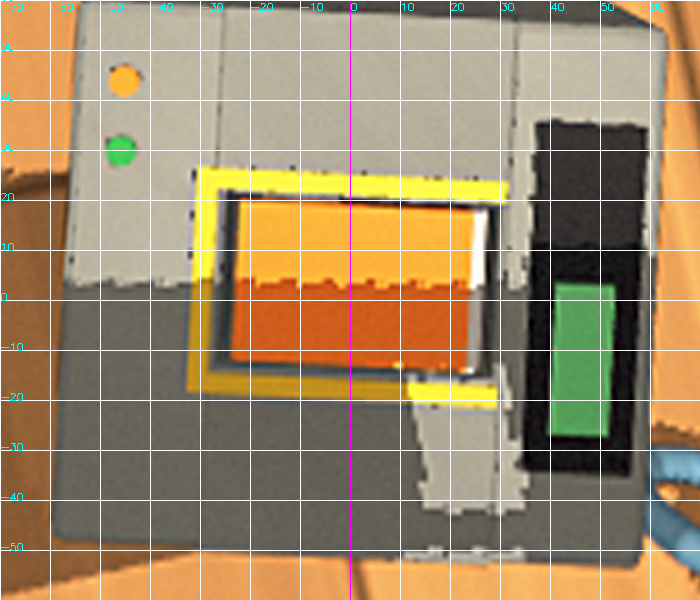

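```bash
python3 -m creep '[38,-6.5,0,0,0,0,38,-6.5,0,0,0,0,38,-6.5,0,0,0,0,38,-6.5,0,0,0,0,38,-6.5,0,0,0,0]' ; python3 -m creep '[38,-6.5,0,0,0,0,38,-6.5,0,0,0,0,38,-6.5,0,0,0,0,38,-6.5,0,0,0,0,0,0,0,0,0,-7]';python3 -m creep '[0,0,0,0,0,-7,0,0,0,0,0,-7,0,0,0,0,0,-7,0,0,0,0,0,0]';  python3 - <<'E'
from m import *
s=save("wrist","w2",scale=1.5)
print(get_state()["tool_pos"],get_state()["eef_rot"],find_in("logger","wrist")[:2],find_in("spare_a","wrist")[:2])
t=np.load("pics/top0.npz"); print(atz(t,(325,204.8),.13))
E
```

```text
clock: 3.13
tool_pos: [0.5779, -0.0495, 0.2333]
eef_rot: [0.799, 0.601, -0.004, 0.007]
contact_force: [0.3, 0.1, -0.3]
opening: 0.995
clock: 3.55
tool_pos: [0.5957, 0.1205, 0.2321]
eef_rot: [0.765, 0.644, -0.001, 0.006]
contact_force: [-0.9, 1.8, 1.6]
opening: 0.998
clock: 3.88
tool_pos: [0.5953, 0.1256, 0.2322]
eef_rot: [0.634, 0.774, -0.002, 0.006]
contact_force: [0.8, -0.2, -0.9]
opening: 1.002
[0.5953 0.1254 0.2322] [ 0.6356  0.772  -0.0022  0.0059] [{'xy': [234.6, 166.5], 'score': 0.65}] [{'xy': [223.9, 69.8], 'score': 0.93}, {'xy': [244.3, 247.6], 'score': 0.88}]
[ 0.5635 -0.2277  0.13  ]
```

View pics/w2.png

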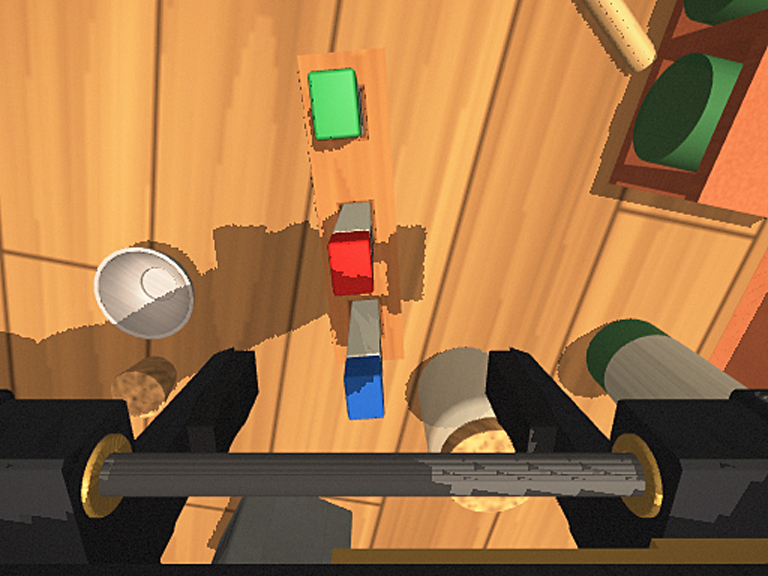

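```bash
cat > rect.py <<'E'
from m import *
def rect(n,c,adeg,z,hx,hy,S,out):
    d=np.load(f"pics/{n}.npz"); a=np.radians(adeg)
    ex=np.array([np.cos(a),np.sin(a)]);ey=np.array([-np.sin(a),np.cos(a)]);c=np.array(c)
    src=[];dst=[]
    for X,Y in ((-hx,-hy),(hx,-hy),(hx,hy),(-hx,hy)):
        p=c+(X*ex+Y*ey)/1000; src.append(proj(d,[p[0],p[1],z])); dst.append([(X+hx)*S,(hy-Y)*S])
    H=cv2.getPerspectiveTransform(np.float32(src),np.float32(dst))
    o=cv2.warpPerspective(d["im"],H,(2*hx*S,2*hy*S),flags=cv2.INTER_CUBIC)
    for i in range(0,2*hx,10): cv2.line(o,(i*S,0),(i*S,2*hy*S),(255,255,255),1); cv2.putText(o,str(i-hx),(i*S,10),0,.35,(255,0,0),1)
    for i in range(0,2*hy,10): cv2.line(o,(0,i*S),(2*hx*S,i*S),(255,255,255),1); cv2.putText(o,str(hy-i),(0,i*S),0,.35,(255,0,0),1)
    cv2.imwrite(f"pics/{out}.png",o)
E
python3 - <<'E'
from rect import *
rect("w2",(.582,.139),16.1,.16,60,110,3,"rect2")
rect("w2",(.582,.139),16.1,.16,30,30,10,"rect3")
E
```

```text
(no output)
```

View pics/rect2.png

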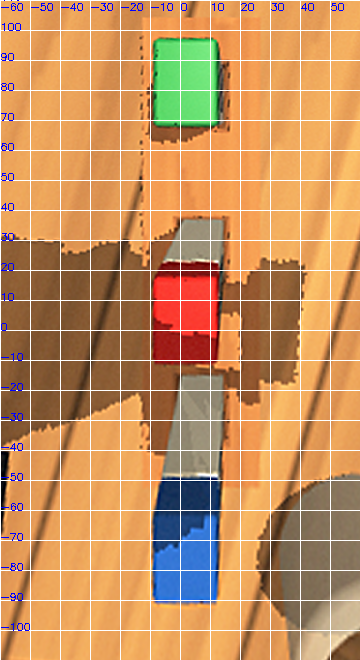

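View pics/rect3.png

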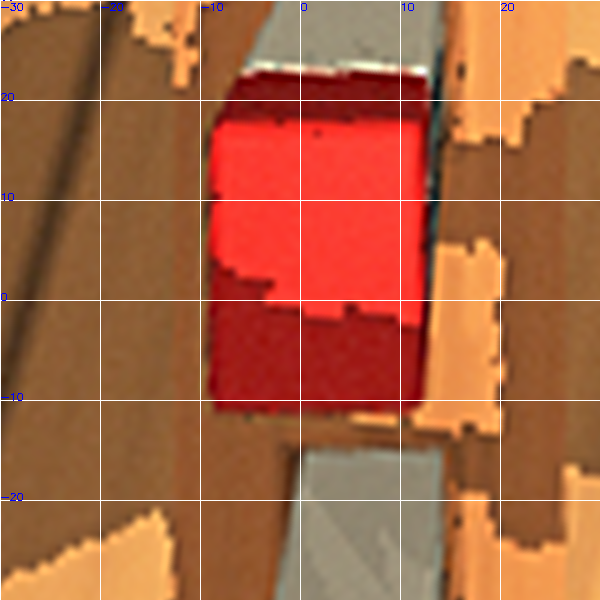

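```bash
cat > go.py <<'E'
import sys; from h import *
from scipy.spatial.transform import Rotation as R
np.set_printoptions(precision=2,suppress=True)
def rel(x,y,z,yaw):  # yaw: tool x angle deg
    s=get_state(); C=R.from_quat(s["eef_rot"]); h=np.radians(yaw)/2
    T=R.from_quat([np.cos(h),np.sin(h),0,0])
    dp=np.array([x,y,z])-s["tool_pos"]
    w=(C.inv()*T).as_rotvec(degrees=True)
    print("clock",round(s["clock"],2),"pos",s["tool_pos"]*1000,"shift mm",C.inv().apply(dp)*1000,"turn",w,"F",s["contact_force"],"op",s["opening"]*88.1)
if __name__=="__main__": rel(*map(float,sys.argv[1:5]))
E
python3 go.py .5826 .1428 .128 106.1
```

```text
clock 4.03 pos [595.44 124.89 232.31] shift mm [ 21.35  -9.61 104.01] turn [ 0.21  0.73 -5.08] F [ 0.13 -0.57  0.65] op 87.96451921897965
```

```bash
python3 -m creep '[21,-9.5,0,0.2,0.7,-5,0,0,20,0,0,0,0,0,0,0,0,0]'; python3 go.py .5826 .1428 .128 106.1
```

```text
clock: 4.28
tool_pos: [0.5831, 0.1416, 0.2123]
eef_rot: [0.607, 0.795, 0.0, 0.002]
contact_force: [-0.6, -0.6, -0.7]
opening: 1.0
clock 4.28 pos [583.08 141.65 212.3 ] shift mm [ 1.46 -0.33 84.29] turn [ 0.12  0.15 -0.78] F [-0.6  -0.59 -0.66] op 88.08812599676948
```

```bash
python3 -m creep '[1.5,-0.3,25,0.1,0.2,-0.8,0,0,25,0,0,0,0,0,20,0,0,0,0,0,0,0,0,0]'; python3 go.py .5826 .1428 .128 106.1;  python3 - <<'E'
from m import *
s=save("wrist","w3",scale=1.5)
E
```

```text
clock: 4.62
tool_pos: [0.5855, 0.142, 0.1436]
eef_rot: [0.607, 0.795, 0.002, 0.002]
contact_force: [-0.8, -0.0, -0.2]
opening: 1.002
clock 4.62 pos [585.5  142.   143.57] shift mm [ 1.55 -2.68 15.56] turn [ 0.35  0.08 -0.79] F [-0.83 -0.01 -0.19] op 88.31722611601549
```

View pics/w3.png

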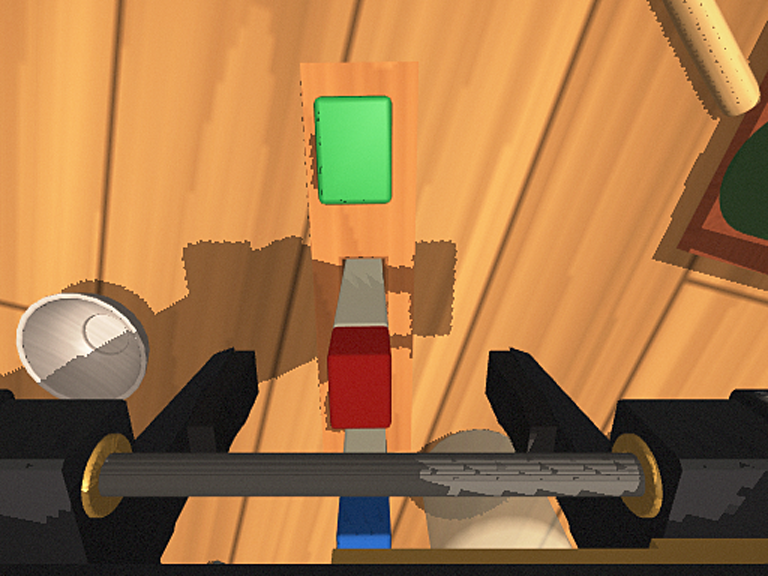

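```bash
python3 - <<'E'
from rect import *
rect("w3",(.582,.139),16.1,.16,30,30,10,"rect4")
E
python3 -m creep '[1.5,-2.7,8,0.3,0,-0.8,0,0,8,0,0,0,0,0,0,0,0,0]'; python3 go.py .5826 .1428 .128 106.1
```

```text
clock: 4.92
tool_pos: [0.586, 0.1435, 0.132]
eef_rot: [0.602, 0.798, 0.003, 0.003]
contact_force: [0.4, -0.9, -0.5]
opening: 1.0
clock 4.92 pos [586.04 143.52 132.01] shift mm [ 0.26 -3.54  3.98] turn [ 0.52  0.09 -0.16] F [ 0.4  -0.9  -0.46] op 88.08576505774495
```

View pics/rect4.png

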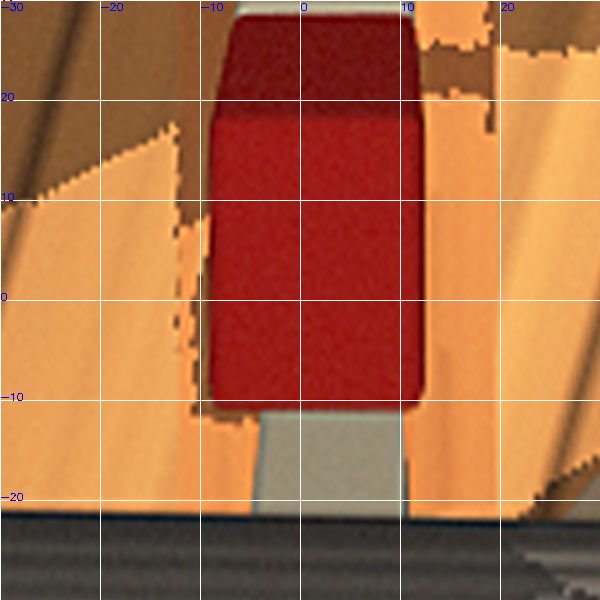

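```bash
python3 -m creep '[0,-3.5,3,0.5,0,0,0,0,0,0,0,0]'; python3 go.py .5826 .1428 .128 106.1
```

```text
clock: 5.08
tool_pos: [0.5832, 0.1427, 0.1299]
eef_rot: [0.603, 0.798, 0.0, 0.001]
contact_force: [-0.2, -0.3, -1.0]
opening: 0.999
clock 5.08 pos [583.2  142.69 129.93] shift mm [ 0.27 -0.55  1.93] turn [ 0.09  0.09 -0.21] F [-0.16 -0.33 -1.01] op 88.00955583937736
```

```bash
python3 -m creep '[0.3,-0.5,1.5,0,0,0,0,0,0,0,0,0,0,0,0,0,0,0,0,0,0,0,0,0,0,0,0,0,0,0]' 10 40; python3 -m creep '[0,0,0,0,0,0,0,0,0,0,0,0,0,0,0,0,0,0]'; python3 go.py .5826 .1428 .128 106.1
```

```text
clock: 5.5
tool_pos: [0.5834, 0.1432, 0.1298]
eef_rot: [0.603, 0.798, 0.001, 0.002]
contact_force: [0.9, 0.6, 0.3]
opening: 0.647
clock: 5.75
tool_pos: [0.5836, 0.1432, 0.13]
eef_rot: [0.603, 0.798, 0.001, 0.002]
contact_force: [-0.5, -0.3, 1.4]
opening: 0.418
clock 5.75 pos [583.62 143.23 130.02] shift mm [-0.13 -1.11  2.01] turn [ 0.26  0.08 -0.25] F [-0.45 -0.26  1.36] op 36.828798769149884
```

```bash
python3 -m creep '[0,-0.8,0,0.2,0,0,0,0,0,0,0,0,0,0,0,0,0,0,0,0,0,0,0,0,0,0,0,0,0,0]' ; python3 go.py .5826 .1428 .128 106.1
```

```text
clock: 6.17
tool_pos: [0.5828, 0.143, 0.13]
eef_rot: [0.603, 0.798, -0.0, 0.001]
contact_force: [0.1, -0.4, 0.5]
opening: 0.252
clock 6.17 pos [582.84 142.97 130.  ] shift mm [-0.1  -0.28  2.  ] turn [ 0.05  0.08 -0.25] F [ 0.05 -0.41  0.48] op 22.204856692086558
```

```bash
python3 -m creep '[0,0,0,0,0,0,0,0,-8,0,0,0,0,0,-15,0,0,0,0,0,-15,0,0,0,0,0,0,0,0,0]' ; python3 go.py .5826 .1428 .29 106.1;  python3 -m creep '[0,0,-25,0,0,0,0,0,-25,0,0,0,0,0,-25,0,0,0,0,0,-25,0,0,0,0,0,-25,0,0,0]' ; python3 go.py .5826 .1428 .29 106.1
python3 - <<'E'
from m import *
s=save("wrist","w4",scale=1);s=save("scene","s4",scale=1.5)
E
```

```text
clock: 6.58
tool_pos: [0.5823, 0.143, 0.1692]
eef_rot: [0.603, 0.798, -0.001, 0.0]
contact_force: [-0.5, 0.9, -1.1]
opening: 0.244
clock 6.58 pos [582.3  142.96 169.21] shift mm [  -0.37    0.1  -120.78] turn [-0.07  0.07 -0.22] F [-0.52  0.92 -1.05] op 21.491195386293295
clock: 7.0
tool_pos: [0.578, 0.1406, 0.2921]
eef_rot: [0.602, 0.798, -0.008, -0.004]
contact_force: [0.1, -0.4, -1.9]
opening: 0.247
clock 7.0 pos [577.96 140.62 292.08] shift mm [0.83 5.09 1.99] turn [-0.98  0.14 -0.17] F [ 0.1  -0.43 -1.87] op 21.80260491487682
```

View pics/s4.png

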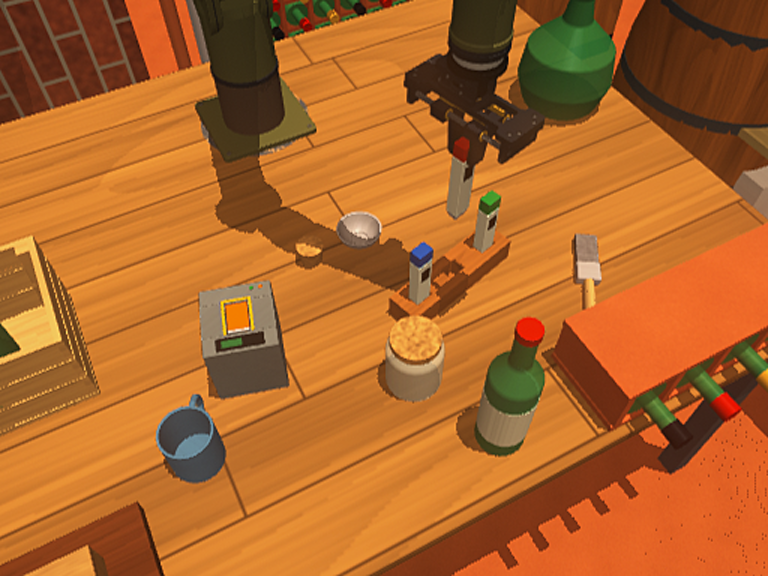

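View pics/w4.png

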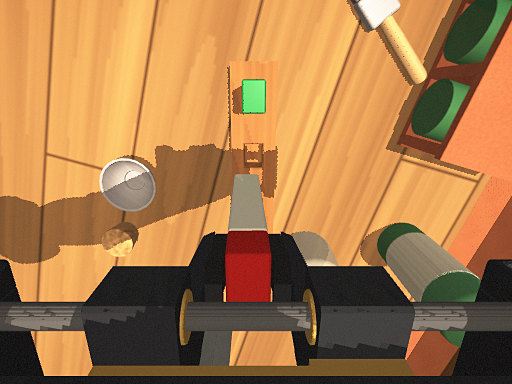

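```bash
python3 -m creep '[1,5,-35,-1,0,0,0,0,0,0,0,0]' ; python3 go.py .5528 -.2219 .30 74.9
```

```text
clock: 7.27
tool_pos: [0.5847, 0.1441, 0.3295]
eef_rot: [0.602, 0.798, 0.002, 0.003]
contact_force: [0.8, 1.7, -0.9]
opening: 0.245
clock 7.27 pos [584.71 144.12 329.45] shift mm [-343.19 -131.22   29.23] turn [ 0.46  0.01 31.01] F [ 0.83  1.72 -0.93] op 21.575358847145345
```

```bash
python3 -m creep '[-36,-14,0,0,0,0,-36,-14,0,0,0,0,-36,-14,0,0,0,0,-36,-14,0,0,0,0,-36,-14,0,0,0,0]' ; python3 go.py .5528 -.2219 .30 74.9
```

```text
clock: 7.68
tool_pos: [0.5657, -0.0404, 0.3239]
eef_rot: [0.593, 0.805, 0.006, -0.001]
contact_force: [1.3, -0.6, -0.6]
opening: 0.252
clock 7.68 pos [565.74 -40.41 323.94] shift mm [-169.65  -66.4    22.1 ] turn [ 0.32 -0.56 32.36] F [ 1.31 -0.65 -0.61] op 22.22567253694319
```

```bash
python3 -m creep '[-34,-13,0,0,0,0,-34,-13,0,0,0,0,-34,-13,0,0,0,0,-34,-13,0,0,0,0,-25,-10,0,0,0,0]' ; python3 -m creep '[0,0,5,0,0,7,0,0,5,0,0,7,0,0,5,0,0,7,0,0,5,0,0,7,0,0,0,0,0,0]' ; python3 go.py .5528 -.2219 .29 74.9
```

```text
clock: 8.1
tool_pos: [0.5483, -0.2249, 0.315]
eef_rot: [0.594, 0.804, 0.002, -0.004]
contact_force: [0.8, 0.1, -0.2]
opening: 0.247
clock: 8.52
tool_pos: [0.5414, -0.239, 0.2853]
eef_rot: [0.777, 0.629, -0.005, -0.007]
contact_force: [0.9, -0.3, -0.8]
opening: 0.249
clock 8.52 pos [ 541.35 -239.04  285.28] shift mm [19.15  7.55 -4.82] turn [-0.96 -0.04  3.09] F [ 0.85 -0.27 -0.8 ] op 21.916823252086875
```

```bash
python3 -m creep '[19,7.5,0,-1,0,3,0,0,0,0,0,0]' ; python3 go.py .5528 -.2219 .28 74.9
python3 - <<'E'
from m import *
s=save("wrist","w5",scale=1.5);s=save("scene","s5",crop=(100,80,270,290),scale=2.8); save("top","t5",crop=(260,120,400,260),scale=4)
E
```

```text
clock: 8.68
tool_pos: [0.5516, -0.2219, 0.2827]
eef_rot: [0.793, 0.61, -0.001, -0.001]
contact_force: [0.6, 0.8, -1.4]
opening: 0.244
clock 8.68 pos [ 551.59 -221.93  282.71] shift mm [0.34 1.17 2.71] turn [-0.16 -0.02  0.22] F [ 0.55  0.78 -1.42] op 21.511534126212073
```

View pics/s5.png

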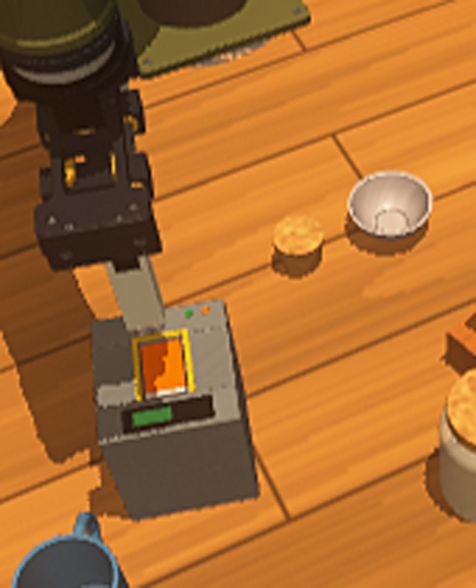

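View pics/w5.png

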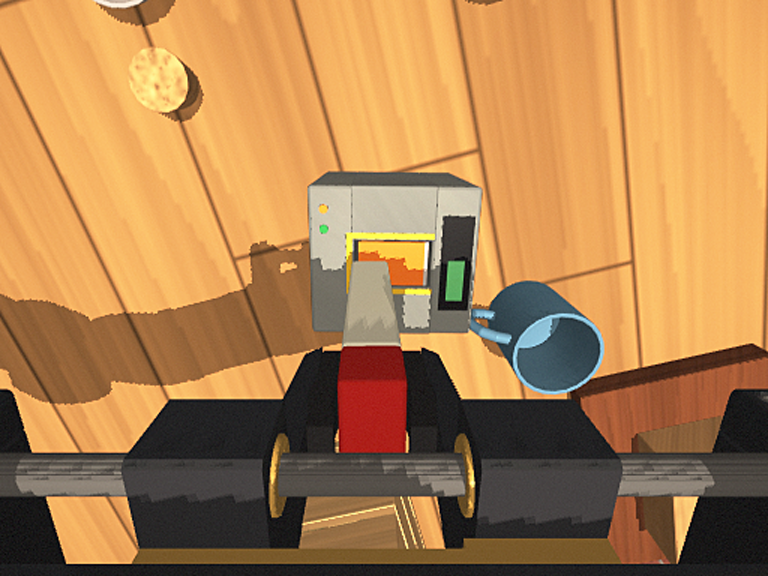

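Run:
```python
from rect import *
rect("w5",(.5528,-.2219),-15.1,.13,60,50,6,"rect5")
rect("w5",(.5516,-.2219),-15.1,.163,30,30,10,"rect5b")
```

```text
(no output)
```

View pics/rect5.png

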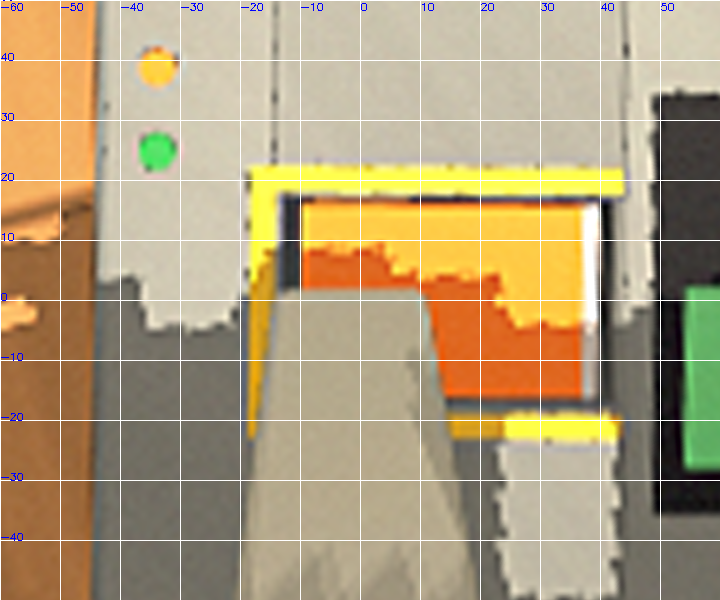

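View pics/rect5b.png

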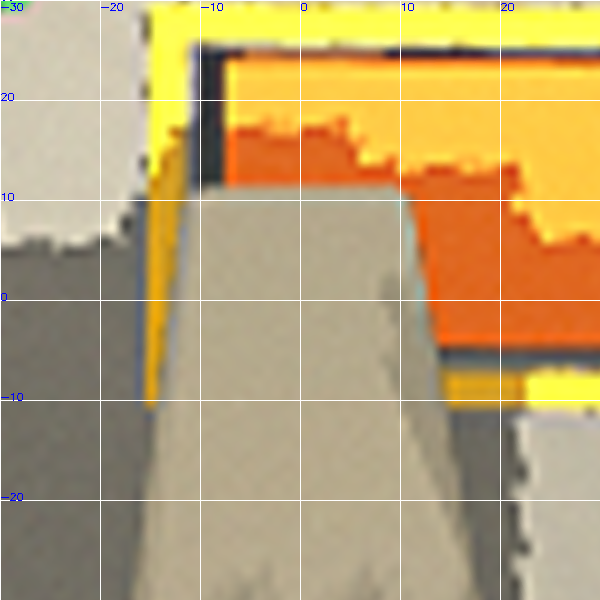

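Run:
```python
from rect import *
d=np.load("pics/w5.npz"); a=np.radians(-15.1); c=np.array([.5516,-.2219])
ex=np.array([np.cos(a),np.sin(a)]);ey=np.array([-np.sin(a),np.cos(a)])
im=cv2.resize(d["im"][160:310,200:300],None,fx=5,fy=5,interpolation=cv2.INTER_NEAREST);
for i in range(0,150,10): cv2.putText(im,str(160+i),(0,i*5),0,.4,(255,255,255),1); cv2.line(im,(0,i*5),(30,i*5),(255,255,255),1)
cv2.imwrite("pics/lgz.png",im[:600])
o,_=ray(d,(0,0)); print("cam",o)
for uv,z in (((247,174.5),.163),((247,231),.287),((247,252),.313)):
    p=atz(d,uv,z)[:2]-c; print(uv,z,p@ex*1000,p@ey*1000)
```

```text
cam [ 0.5753 -0.1397  0.4284]
(247, 174.5) 0.163 0.5673041160816222 10.541756783060846
(247, 231) 0.287 1.1034004864440836 13.691327814957178
(247, 252) 0.313 1.2085985710578886 16.268241138902173
```

View pics/lgz.png

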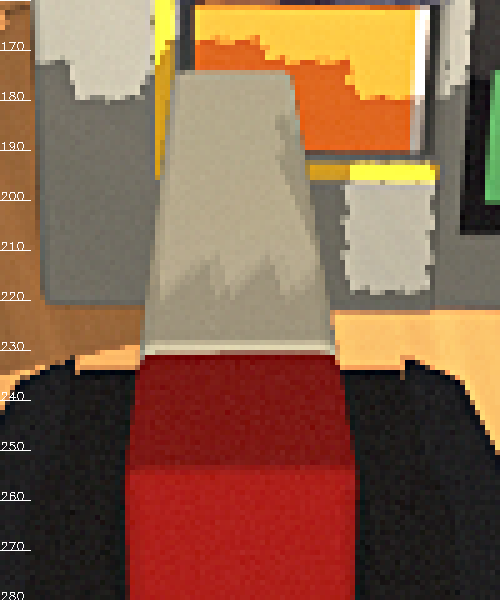

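Run:
```python
from rect import *
from scipy.spatial.transform import Rotation as R
st=get_state(); print(st["tool_pos"],st["clock"])
T=np.array([.5516,-.2219,.2827])
for n,c,f in (("s5",(130,145,180,225),7),("t5",(305,165,345,225),9)):
    d=np.load(f"pics/{n}.npz"); a=np.radians(-15.1)
    ex=np.array([np.cos(a),np.sin(a),0]);ey=np.array([-np.sin(a),np.cos(a),0])
    im=d["im"][c[1]:c[3],c[0]:c[2]]; o=cv2.resize(im,None,fx=f,fy=f,interpolation=cv2.INTER_CUBIC)
    for z,hx,hy in ((.163,.010,.0125),(.175,.011,.015),(.287,.011,.015)):
        P=[T*[1,1,0]+[0,0,z]+sx*hx*ex+sy*hy*ey for sx,sy in((-1,-1),(1,-1),(1,1),(-1,1))]
        pix=np.array([((proj(d,p)-c[:2]+.5)*f) for p in P]).astype(int)
        cv2.polylines(o,[pix.reshape(-1,1,2)],True,(255,0,255),1)
    m=[T*[0,0,0]+np.array([.5528,-.2219,.13])+x*ex+y*ey for x,y in((-.0125,-.017),(.038,-.017),(.038,.017),(-.0125,.017))]
    pix=np.array([((proj(d,p)-c[:2]+.5)*f) for p in m]).astype(int); cv2.polylines(o,[pix.reshape(-1,1,2)],True,(0,255,0),1)
    cv2.imwrite(f"pics/{n}m.png",o)
```

```text
[ 0.5496 -0.227   0.2828] 8.8333
```

View pics/s5m.png

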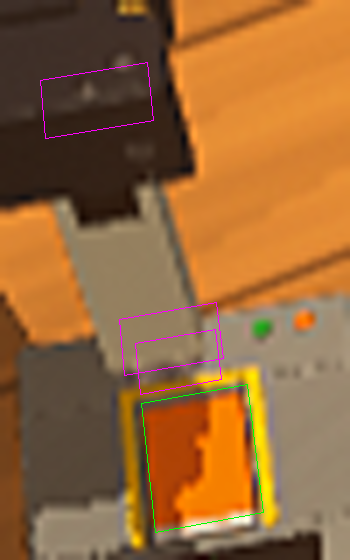

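View pics/t5m.png

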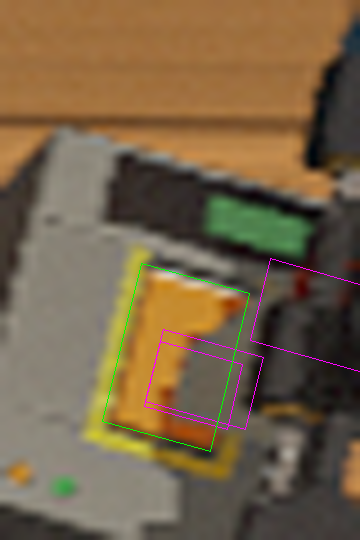

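```bash
python3 go.py .5528 -.2219 .28 74.9; python3 -m creep '[0,0,0,0,0,0,0,0,0,0,0,0]';python3 go.py .5528 -.2219 .28 74.9
```

```text
clock 8.83 pos [ 549.61 -227.02  282.8 ] shift mm [5.78 1.76 2.76] turn [-0.24  0.25 -0.01] F [ 0.12  0.18 -1.63] op 21.620349457057088
clock: 9.0
tool_pos: [0.5492, -0.2279, 0.2826]
eef_rot: [0.793, 0.609, -0.003, -0.0]
contact_force: [0.0, -0.0, -1.3]
opening: 0.247
clock 9.0 pos [ 549.18 -227.89  282.57] shift mm [6.74 1.96 2.53] turn [-0.27  0.28  0.11] F [ 0.02 -0.04 -1.28] op 21.74078841541805
```

```bash
python3 -m creep '[6.7,2,2,-0.3,0.3,0,0,0,0,0,0,0,0,0,0,0,0,0]';python3 go.py .5528 -.2219 .28 74.9; python3 -m creep '[0,0,0,0,0,0,0,0,0,0,0,0]';python3 go.py .5528 -.2219 .28 74.9
```

```text
clock: 9.25
tool_pos: [0.5529, -0.2223, 0.2804]
eef_rot: [0.793, 0.609, 0.001, 0.0]
contact_force: [-0.8, 0.1, -1.9]
opening: 0.245
clock 9.25 pos [ 552.88 -222.35  280.36] shift mm [ 0.41 -0.19  0.36] turn [ 0.07 -0.04  0.12] F [-0.76  0.06 -1.93] op 21.54096013099736
clock: 9.42
tool_pos: [0.5529, -0.2222, 0.2804]
eef_rot: [0.793, 0.609, 0.001, 0.0]
contact_force: [0.1, 0.3, -1.3]
opening: 0.248
clock 9.42 pos [ 552.92 -222.21  280.38] shift mm [ 0.27 -0.19  0.38] turn [ 0.07 -0.05  0.15] F [ 0.11  0.27 -1.32] op 21.83202774658499
```

Settled. Descend closer to the flap (foot now ≈ 0.160), then look.

```bash
python3 -m creep '[0,0,10,0,0,0,0,0,8,0,0,0,0,0,0,0,0,0,0,0,0,0,0,0]';python3 go.py .5528 -.2219 .26 74.9
python3 - <<'E'
from rect import *
ps=[]
for n,c,f in (("wrist",(170,120,320,240),5),("scene",(130,145,180,225),7),("top",(300,165,345,225),9)):
    T=get_state()["tool_pos"]; save(n,n[0]+"6"); print(T)
    d=np.load(f"pics/{n[0]}6.npz"); a=np.radians(-15.1)
    ex=np.array([np.cos(a),np.sin(a),0]);ey=np.array([-np.sin(a),np.cos(a),0])
    im=d["im"][c[1]:c[3],c[0]:c[2]]; o=cv2.resize(im,None,fx=f,fy=f,interpolation=cv2.INTER_CUBIC)
    z0=T[2]-.12
    for z,hx,hy in ((z0,.010,.0125),(z0+.012,.011,.015),(z0+.124,.011,.015)):
        P=[T*[1,1,0]+[0,0,z]+sx*hx*ex+sy*hy*ey for sx,sy in((-1,-1),(1,-1),(1,1),(-1,1))]
        pix=np.array([((proj(d,p)-c[:2]+.5)*f) for p in P]).astype(int)
        cv2.polylines(o,[pix.reshape(-1,1,2)],True,(255,0,255),1)
    m=[np.array([.5528,-.2219,.13])+x*ex+y*ey for x,y in((-.0125,-.017),(.038,-.017),(.038,.017),(-.0125,.017))]
    pix=np.array([((proj(d,p)-c[:2]+.5)*f) for p in m]).astype(int); cv2.polylines(o,[pix.reshape(-1,1,2)],True,(0,255,0),1)
    cv2.imwrite(f"pics/{n[0]}6m.png",o)
E
```

```text
clock: 9.75
tool_pos: [0.5527, -0.2224, 0.2603]
eef_rot: [0.793, 0.609, 0.001, 0.0]
contact_force: [0.0, -0.5, -0.9]
opening: 0.25
clock 9.75 pos [ 552.74 -222.41  260.3 ] shift mm [ 0.51 -0.07  0.3 ] turn [ 0.06 -0.04  0.15] F [ 0.01 -0.45 -0.93] op 22.01171635921871
[ 0.5527 -0.2224  0.2603]
[ 0.5525 -0.2224  0.2602]
[ 0.5528 -0.2224  0.2606]
```

View pics/w6m.png

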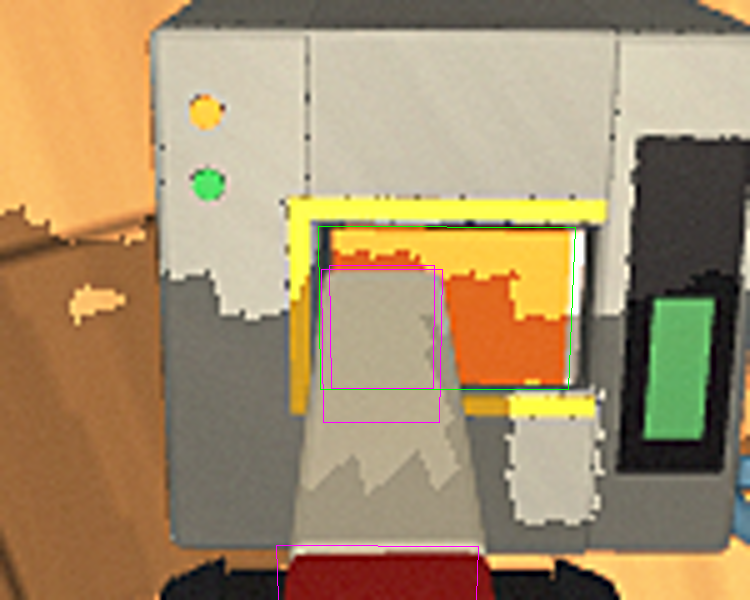

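View pics/s6m.png

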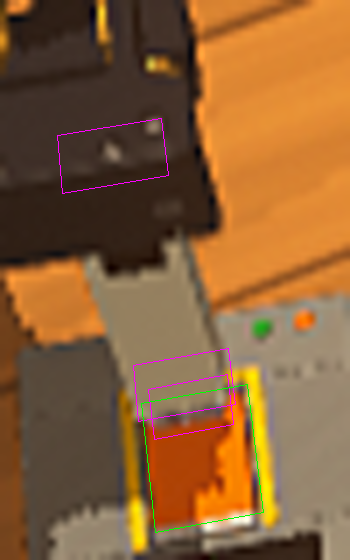

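View pics/t6m.png

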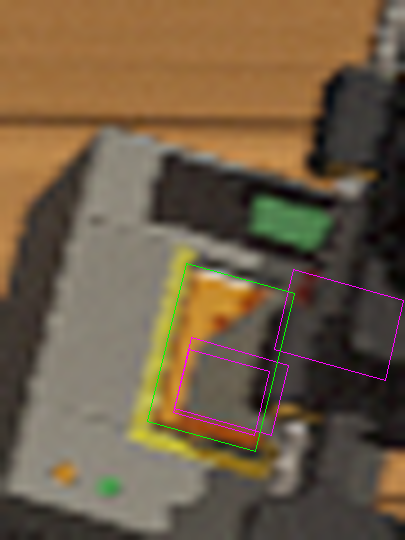

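```bash
python3 -m creep '[0.4,0,8,0,0,0.1,0,0,4,0,0,0,0,0,4,0,0,0]';python3 go.py .5528 -.2219 .25 74.9
```

```text
clock: 10.15
tool_pos: [0.5543, -0.2222, 0.2454]
eef_rot: [0.794, 0.608, 0.002, 0.002]
contact_force: [-1.6, 0.2, 3.8]
opening: 0.248
clock 10.15 pos [ 554.31 -222.19  245.4 ] shift mm [-0.11 -1.51 -4.61] turn [ 0.32 -0.03  0.02] F [-1.59  0.17  3.76] op 21.881295676347474
```

```bash
python3 -m creep '[0,-1.2,5,0.3,0,0,0,0,5,0,0,0,0,0,5,0,0,0]';python3 go.py .5528 -.2219 .23 74.9
```

```text
clock: 10.4
tool_pos: [0.5564, -0.2226, 0.2316]
eef_rot: [0.794, 0.608, 0.003, 0.003]
contact_force: [-0.1, -0.6, 5.6]
opening: 0.248
clock 10.4 pos [ 556.36 -222.56  231.59] shift mm [-0.29 -3.62  1.56] turn [ 0.47 -0.03  0.01] F [-0.08 -0.63  5.61] op 21.87484625238063
```

```bash
python3 -m creep '[0,-3.5,2,0.5,0,0,0,-1,3,0,0,0,0,0,0,0,0,0]';python3 go.py .5528 -.2219 .23 74.9
```

```text
clock: 10.65
tool_pos: [0.5516, -0.2212, 0.2257]
eef_rot: [0.794, 0.608, -0.0, -0.001]
contact_force: [0.7, 0.0, -0.8]
opening: 0.246
clock 10.65 pos [ 551.64 -221.21  225.71] shift mm [-0.36  1.29 -4.29] turn [-0.09 -0.03  0.  ] F [ 0.74  0.04 -0.8 ] op 21.684824141552983
```

```bash
python3 -m creep '[0,0.5,3,0,0,0,0,0,3,0,0,0,0,0,3,0,0,0,0,0,0,0,0,0]';python3 go.py .5528 -.2219 .23 74.9
python3 - <<'E'
from m import *
s=save("wrist","w7",crop=(170,120,320,240),scale=5)
print(get_state()["contact_force"])
E
```

```text
clock: 10.98
tool_pos: [0.5518, -0.2212, 0.2159]
eef_rot: [0.794, 0.608, -0.0, -0.001]
contact_force: [0.7, -0.0, 0.8]
opening: 0.245
clock 10.98 pos [ 551.8  -221.19  215.95] shift mm [ -0.42   1.12 -14.05] turn [-0.12 -0.03 -0.  ] F [ 0.75 -0.04  0.76] op 21.616578044195794
[0.0881 0.4333 0.716 ]
```

View pics/w7.png

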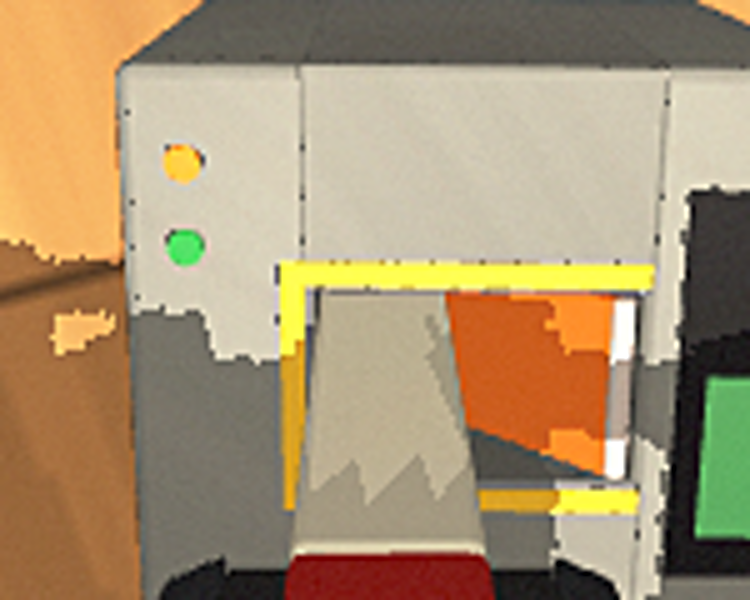

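```bash
python3 -m creep '[0,0.3,4,0,0,0,0,0,4,0,0,0,0,0,4,0,0,0,0,0,4,0,0,0,0,0,0,0,0,0]';python3 go.py .5528 -.2219 .23 74.9
```

```text
clock: 11.45
tool_pos: [0.5518, -0.2213, 0.1982]
eef_rot: [0.794, 0.608, -0.001, -0.001]
contact_force: [1.0, -0.6, -0.8]
opening: 0.247
clock 11.45 pos [ 551.78 -221.28  198.15] shift mm [ -0.32   1.06 -31.85] turn [-0.15 -0.03 -0.02] F [ 0.96 -0.65 -0.81] op 21.77496293658291
```

```bash
python3 -m creep '[0,0.5,4,0,0,0,0,0,4,0,0,0,0,0,4,0,0,0,0,0,0,0,0,0]';python3 go.py .5528 -.2219 .18 74.9;python3 -m creep '[0,0,2,0,0,0,0,0,2,0,0,0,0,0,0,0,0,0]';python3 go.py .5528 -.2219 .18 74.9;python3 -m creep '[0,0,2,0,0,0,0,0,2,0,0,0,0,0,0,0,0,0]';python3 go.py .5528 -.2219 .18 74.9
```

```text
clock: 11.78
tool_pos: [0.5518, -0.2213, 0.1842]
eef_rot: [0.794, 0.608, -0.001, -0.002]
contact_force: [-0.2, 0.5, 0.3]
opening: 0.25
clock 11.78 pos [ 551.8  -221.33  184.24] shift mm [-0.3   1.13  4.23] turn [-0.23 -0.03 -0.03] F [-0.18  0.49  0.33] op 22.02304901949276
clock: 12.03
tool_pos: [0.5518, -0.2213, 0.1796]
eef_rot: [0.794, 0.608, -0.001, -0.002]
contact_force: [0.4, 0.3, 1.4]
opening: 0.247
clock 12.03 pos [ 551.83 -221.35  179.64] shift mm [-0.28  1.08 -0.37] turn [-0.23 -0.04 -0.04] F [0.43 0.33 1.38] op 21.753373532868352
clock: 12.28
tool_pos: [0.5518, -0.2213, 0.1754]
eef_rot: [0.794, 0.608, -0.001, -0.002]
contact_force: [0.7, -0.6, 0.8]
opening: 0.245
clock 12.28 pos [ 551.77 -221.35  175.41] shift mm [-0.26  1.12 -4.59] turn [-0.23 -0.03 -0.04] F [ 0.67 -0.56  0.78] op 21.54487596073193
```

```bash
for i in 1; do python3 -m creep '[0,0,2,0,0,0,0,0,2,0,0,0,0,0,0,0,0,0]'; done;python3 -m creep '[0,0,2,0,0,0,0,0,2,0,0,0,0,0,0,0,0,0]'|grep -v eef;python3 -m creep '[0,0,2,0,0,0,0,0,2,0,0,0,0,0,0,0,0,0]'|grep -v eef
```

```text
clock: 12.53
tool_pos: [0.5518, -0.2213, 0.1714]
eef_rot: [0.794, 0.608, -0.001, -0.002]
contact_force: [-0.3, 0.3, 1.0]
opening: 0.245
clock: 12.78
tool_pos: [0.5518, -0.2211, 0.1682]
contact_force: [-1.0, 0.5, 1.2]
opening: 0.247
clock: 13.03
tool_pos: [0.5517, -0.2211, 0.1658]
contact_force: [-1.9, 0.3, 2.1]
opening: 0.247
```

```bash
python3 -m creep '[0,0,2,0,0,0]'|grep -v eef;python3 -m creep '[0,0,2,0,0,0]'|grep -v eef;python3 -m creep '[0,0,2,0,0,0]'|grep -v eef;python3 -m creep '[0,0,2,0,0,0]'|grep -v eef
```

```text
clock: 13.12
tool_pos: [0.552, -0.2211, 0.1648]
contact_force: [-2.5, 1.3, 13.7]
opening: 0.25
clock: 13.2
tool_pos: [0.5521, -0.2211, 0.1638]
contact_force: [-3.8, 0.9, 13.8]
opening: 0.249
clock: 13.28
tool_pos: [0.5521, -0.2211, 0.1629]
contact_force: [-4.2, 1.6, 14.5]
opening: 0.245
clock: 13.37
tool_pos: [0.5521, -0.221, 0.1622]
contact_force: [-3.8, 0.7, 14.9]
opening: 0.249
```

```bash
python3 -m creep '[0,0,1.2,0,0,0]'|grep -v eef;python3 -m creep '[0,0,1.2,0,0,0]'|grep -v eef;python3 -m creep '[0,0,1.2,0,0,0]'|grep -v eef
```

```text
clock: 13.45
tool_pos: [0.552, -0.2209, 0.1622]
contact_force: [-3.6, 1.0, 12.8]
opening: 0.244
clock: 13.53
tool_pos: [0.5519, -0.2209, 0.1622]
contact_force: [-3.7, -0.1, 12.7]
opening: 0.247
clock: 13.62
tool_pos: [0.5519, -0.2209, 0.1622]
contact_force: [-3.7, 0.7, 12.8]
opening: 0.248
```

```bash
python3 -m creep '[0,0,1.2,0,0,0,0,0,1.2,0,0,0,0,0,1.2,0,0,0,0,0,1.2,0,0,0]'|grep -v eef;python3 -m creep '[0,0,1.2,0,0,0,0,0,1.2,0,0,0,0,0,1.2,0,0,0,0,0,1.2,0,0,0,0,0,1.2,0,0,0]'|grep -v eef; python3 -m creep '[0,0,0,0,0,0,0,0,0,0,0,0,0,0,0,0,0,0]'|grep -v eef;  python3 -m creep '[0,0,0,0,0,0,0,0,0,0,0,0,0,0,0,0,0,0]'|grep -v eef; python3 go.py .5528 -.2219 .18 74.9
```

```text
clock: 13.95
tool_pos: [0.5518, -0.2207, 0.1622]
contact_force: [-3.5, 0.8, 12.9]
opening: 0.251
clock: 14.37
tool_pos: [0.5516, -0.2206, 0.1622]
contact_force: [-2.8, 0.3, 12.5]
opening: 0.242
clock: 14.62
tool_pos: [0.5512, -0.2204, 0.1626]
contact_force: [-1.3, 0.1, 4.3]
opening: 0.246
clock: 14.87
tool_pos: [0.5512, -0.2204, 0.1626]
contact_force: [-1.7, -0.3, 5.1]
opening: 0.246
clock 14.87 pos [ 551.2  -220.44  162.64] shift mm [ -1.12   1.99 -17.34] turn [ 0.21  0.46 -0.16] F [-1.67 -0.34  5.1 ] op 21.71223852099763
```

```bash
python3 -m creep '[0,0,-1.5,0,0,0,0,0,-1.5,0,0,0,0,0,0,0,0,0]'|grep -v eef; python3 -m creep '[0,0,0,0,0,0,0,0,0,0,0,0,0,0,0,0,0,0,0,0,0,0,0,0,0,0,0,0,0,0]' 50|grep -v eef
python3 - <<'E'
from m import *
s=save("scene","s8",crop=(100,80,270,290),scale=2.8);s=save("wrist","w8",scale=1.5)
E
```

```text
clock: 15.12
tool_pos: [0.5513, -0.2203, 0.1643]
contact_force: [-0.9, 0.1, 6.0]
opening: 0.245
clock: 15.53
tool_pos: [0.551, -0.2204, 0.1637]
contact_force: [-0.1, -0.1, -0.5]
opening: 0.563
```

View pics/w8.png

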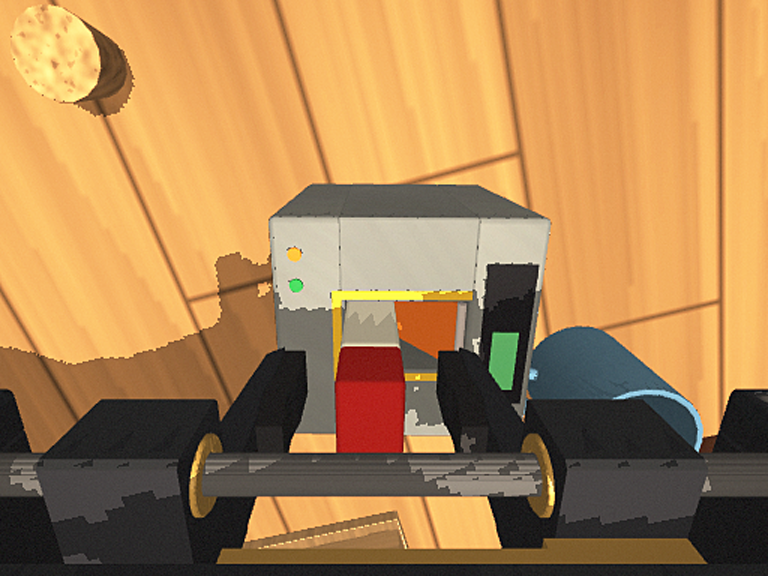

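View pics/s8.png

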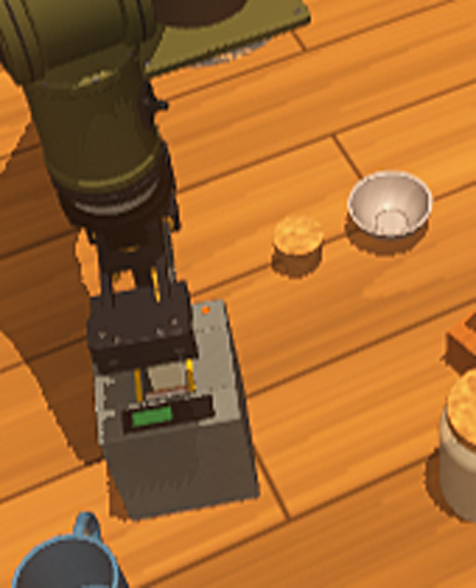

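```bash
python3 -m creep '[0,0,-10,0,0,0,0,0,-15,0,0,0,0,0,-15,0,0,0,0,0,-15,0,0,0,0,0,-15,0,0,0]'|grep -v eef; python3 -m creep '[0,0,-25,0,0,0,0,0,-25,0,0,0,0,0,-25,0,0,0,0,0,-20,0,0,0,0,0,0,0,0,0]' |grep -v eef
python3 - <<'E'
from rect import *
for n in ("wrist","scene","top"): save(n,n[0]+"9",scale=1.5)
for n,c,f in (("w9",(150,60,350,260),4),("s9",(120,130,200,250),5)):
    d=np.load(f"pics/{n}.npz"); a=np.radians(-15.1)
    ex=np.array([np.cos(a),np.sin(a),0]);ey=np.array([-np.sin(a),np.cos(a),0])
    o=cv2.resize(d["im"][c[1]:c[3],c[0]:c[2]],None,fx=f,fy=f,interpolation=cv2.INTER_CUBIC)
    for z,col in ((.130,(0,255,0)),(.192,(255,0,255)),(.196,(255,255,0))):
        P=[np.array([.5528,-.2219,z])+sx*.011*ex+sy*.015*ey for sx,sy in((-1,-1),(1,-1),(1,1),(-1,1))]
        pix=np.array([((proj(d,p)-c[:2]+.5)*f) for p in P]).astype(int); cv2.polylines(o,[pix.reshape(-1,1,2)],True,col,1)
    cv2.imwrite(f"pics/{n}m.png",o[:600])
E
```

```text
clock: 16.05
tool_pos: [0.5487, -0.2191, 0.2354]
contact_force: [-0.4, -1.1, 0.5]
opening: 0.569
clock: 16.47
tool_pos: [0.5501, -0.2179, 0.3417]
contact_force: [0.1, -0.4, 0.6]
opening: 0.563
```

View pics/w9m.png

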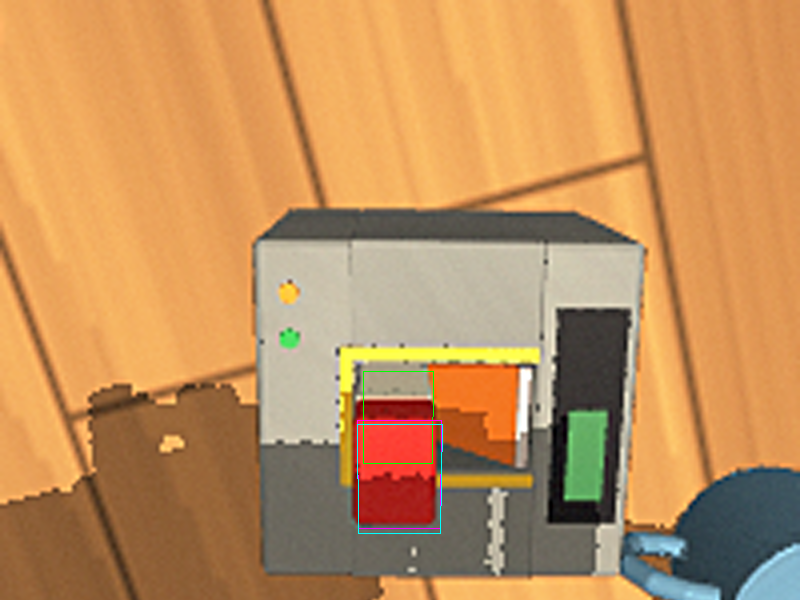

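View pics/s9m.png

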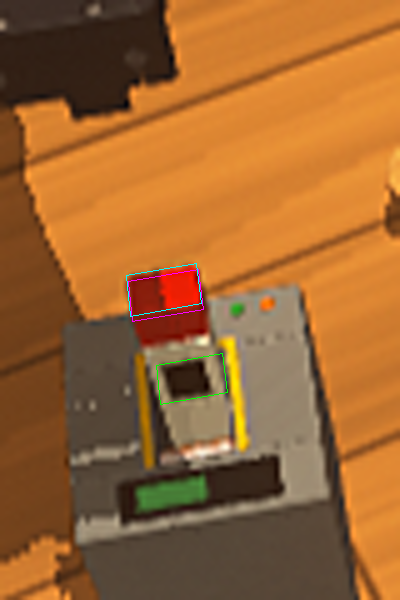

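View pics/s9.png

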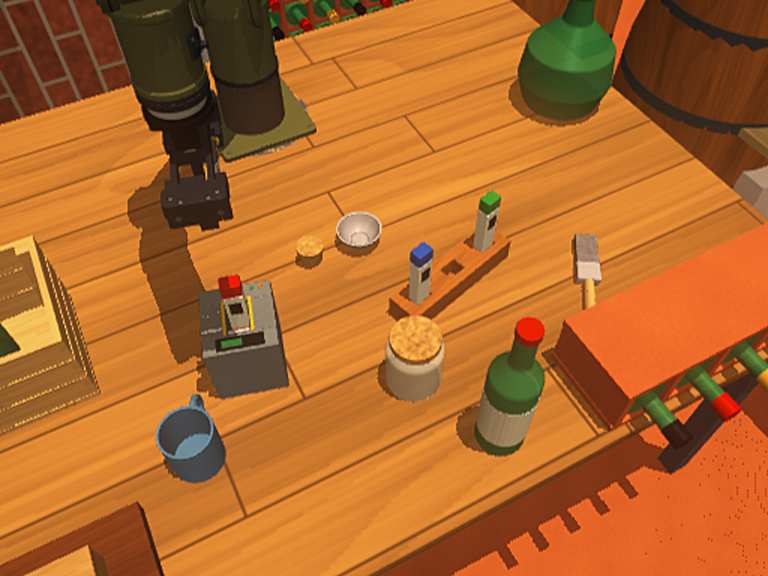

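```bash
python3 -m creep '[0,0,0,0,0,0,0,0,0,0,0,0,0,0,0,0,0,0]'|grep -v eef; python3 -c "
from plant import finish_job; print(finish_job())"
```

```text
clock: 16.87
tool_pos: [0.5452, -0.2174, 0.3329]
contact_force: [0.2, -0.3, 0.1]
opening: 0.566
the job is handed in; nothing more can be done
None
```

I moved the red logger from the stand into the dock, pressed it onto the sprung contacts, released it and handed the job in at about 17 s of the 51 s allowed. `finish_job` reports no verdict, so the contact force below is worked out, not measured.

**Pressing:** I held it for about 1 s while the wrist sensor read about 12.5 to 13 N. After allowing for the logger's weight and the flap's drag, I estimate about 10 N on the block. While I was still pushing down, the reading reached 14.9 N. That puts the most the block could have seen at about 16 N, under the 18 N limit.

**Last pictures:**
- The logger looks upright, within about 1.5 mm of where it should sit, with its foot about 85 mm below the dock's top.
- It rose about 2 mm as I eased off and let go, which fits it resting on the spring.
- The flap is leaning on it, the gripper is well clear, and the spare loggers and the other things on the bench look unmoved.

**Disagreements:** the three cameras placed the mouth 2 to 3 mm apart, so I relied on the wrist camera for both the grasp and the insertion. The arm also drifted a few millimetres during quick moves. That pushed the logger about 3.6 mm off line while the flap was opening, and I corrected it before going deeper.

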